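# Flip the hex key and lever the stand clamp tight

## Robot

A 6-joint arm with a two-finger parallel gripper is mounted at the origin on a cart in front of the work surface, level with it; the furniture and walls round the work are solid. World frame = base frame: x ahead of the robot, y to its left, z up, the work surface at z = 0. Lengths are in m, angles in rad, forces in N, time in s.
With the tool pointing down it reaches from about 0.275 to 0.75 m from the base axis. Payload 10.2 kg.
Tool frame: the origin (TCP) lies between the finger pads; the fingertips stand 17 mm ahead of it and the grasp point (between the pads) lies 2 mm behind it (tip_reach is the distance from the TCP to the fingertips, in m); z points along the fingers, y is the direction in which the jaws open and shut (so a half turn about z gives the same grasp; the last joint's range is limited). The gripper opens to 88 mm and grips with 3 to 60 N. Pads are 18 mm wide; open, the fingers measure 123 mm over their backs; the gripper's body (75 mm by 187 mm) begins 45 mm behind the grasp point.
Start: joints at [1.08, 0.313, 1.498, -0, 1.331, -0.223], TCP at [0.139, 0.506, 0.256] pointing down, gripper open.
Joint ranges: [-2.94, 2.94], [-0.97, 2.17], [0.19, 2.56], [-1.23, 4.37], [0.02, 3.11], [-2.88, 2.88]. Speed limits (rad/s): [2.39, 2.39, 3.01, 3.14, 3.14, 3.14].

## Interface

Orientations are given as a unit quaternion [x, y, z, w].
In Python, from station import sense, capture, camera_model, hand_in, tip_reach gives the robot as it stands.
- The arm moves only by the shell command python3 -m jog 'ROWS' [OPENING]. ROWS is text: rows parted by semicolons, each of 6 numbers parted by spaces: the shift along the tool's x, y, z in cm, then the turn, a rotation vector about the tool's x, y, z in rad. In form: dx dy dz rx ry rz; .... A call has 1 to 20 rows; each row is the pose to reach, as a shift and turn from the pose commanded when the call began, along the tool's axes at that moment; what a row does not reach only later rows make up. A row lasts 1/12 s, in which the tool goes at most 41.7 mm and 7.16 degrees, less where a joint would pass 70% of its speed; a pose out of reach is approached as far as the arm can. A call with a gripper value outside its range is refused whole. OPENING is the closure in counts, from 0 (fully open) to 255 (shut), set as the call begins (- or left out, the last holds). The fingers move at their own pace and stop on an object; the grip force is fixed at half the most. Time passes only in rows, so rows that repeat a pose let the fingers close. It gives the time, the measured TCP pose, the force and the opening at its end, in the units of the state.
- sense(): the state, without advancing time (a new reading comes with each control period).
- capture(name): name is "side" or "top" or "wrist"; returns the picture (400x640x3 uint8, red, green, blue); there is no depth.
- camera_model(name): a dict with "intrinsics" (3x3 intrinsics, pixels), "R" (3x3) and "t" (3): a world point X has camera coordinates R X + t. Camera axes: x right, y down, z forward; pixel columns grow to the right and rows downward; lengths in m; the calibration is good to about 2 mm. The wrist camera is an equidistant fisheye: a pixel r from the principal point sees the ray r / f radians off the axis. A picture is of the moment at which its call begins: read the wrist's pose just before it. camera_model takes no time and is no camera call; for the wrist camera it gives the pose at the moment of the call.
- hand_in(): hands the job in, once; it reports no verdict.
The state is a dict: "time_s": time; "joint_positions": joint angles; "qvel": joint speeds; "joint_torque": joint torques, N m; "ee_pos": TCP position; "tool_rot": TCP orientation; "force": force on the tool from outside, world axes, zero at the start; "moment": the same for the moment, N m; "grip_width": opening from 0.0 (shut) to 1.0 (fully open).
Only numpy, scipy, OpenCV 4.12 (cv2) and the standard library are available. Lean on these libraries where they do the work, as an engineer would, in place of code of your own. Each camera call takes 0.05 s, during which the arm holds its last target. There are 200 camera calls.

## Task

The clamp bolt of the rod stand has only been run in finger-tight and the hex key is still sitting in it by its long arm. Draw the key out, flip it and seat its short arm fully home in the same bolt, so that the long arm points to the right as you face the bolt. Then press the long arm down to turn the stiff bolt until it is hard against its stop, but ease off as soon as you feel the stop, without wrenching the key; leave the key fully seated in the bolt, let go, and leave everything else alone.

Things in the scene. Friction and masses are not known exactly. Their poses are not given: they have to be found in the camera images.
- screw_mouth (a point): centre of the mouth of the bolt's hexagonal socket, 18 mm across flats, 24 mm deep with a flat bottom, 130 mm above the bench, in a round steel head 36 mm across that sticks out 27 mm level from the clamp. Axes at joint 0: x level, into the socket; y left for one facing the bolt; z up. Two flats face y and -y, corners at top and bottom. The frame turns with the bolt about x
- screw (a joint): turn of the clamp bolt in rad: 0 to 0.05 at the start, grows as it is tightened (clockwise for one facing it), hard stop near 0.70. It is stiff: 0.45 N m turns it (about 4 N near the end of the long arm) and it stays where it is left. The key has play in the socket and lags by some 0.1 to 0.2 rad; at the stop the force climbs steadily with further pressing, and about 9 N at the end of the long arm strains the key
- clamp: rod stand, fixed to the bench: grey base plate 90x110x14 mm, aluminium split clamp block (top 155 mm above the bench, from 30 mm right of the bolt's axis to 64 mm left of it; its front is 27 mm behind the bolt head's face), and a 22 mm upright rod, 40 mm left of the bolt and 62 mm behind its face, up to 270 mm high. Origin on the bench, 47 mm behind the bolt's face; axes as screw_mouth's
- key: dark steel L-shaped hex key, a hexagonal bar 17 mm across flats (20 mm over corners), 0.2 to 0.3 kg. Origin at its corner, where the centre lines of the arms meet; x along the long arm (140 mm), y along the short arm (65 mm), z square to both. Flats of the long arm face y and -y, of the short arm x and -x. At the start the long arm sits 20 to 24 mm deep in the bolt, sagging 4 degrees, short arm level to the left
- key_grip (a point): point on the centre line of the key's long arm, 55 mm from the corner, near its centre of mass; a good place to grip; axes as the key's
- key_short_tip (a point): middle of the end of the key's short arm, 65 mm from the corner (tapered over the last 4 mm); axes as the key's
- key_long_tip (a point): middle of the end of the key's long arm, 140 mm from the corner (tapered over the last 4 mm); axes as the key's
- reagent_0: brown glass reagent bottle, 64 mm across, 135 mm high, origin under it; leave alone
- beaker_100: small clear beaker, 55 mm across, 71 mm high, origin under it; leave alone
- marker: black and white marker pen, 135 mm, lying; leave alone

How it is judged:
On the way, in this order (a step that is already met when the one before it is completed fails the run):
1. the key's long arm is drawn out of the bolt (distance between key_long_tip and screw_mouth above 0.05 m), for 0.2 s.
2. the short arm is fully seated in the bolt (at least 20 mm deep), long arm to the right, the bolt still unturned (x of key_short_tip in the frame of screw_mouth above 0.02 m and angle between the y axis of key_short_tip and the x axis of screw_mouth, either way round below 0.25 rad and value of joint screw below 0.2 rad and y of key_long_tip in the frame of clamp below -0.03 m), for 0.2 s.
At the end, for the whole second after the job is handed in: the bolt is turned hard against its stop (more than 0.685 rad; the stop is at 0.70), the key's short arm is still at least 18 mm deep in the socket and within 0.25 rad of its axis, the long arm lies to the right of the bolt, and all is at rest (value of joint screw above 0.685 rad and x of key_short_tip in the frame of screw_mouth above 0.018 m and angle between the y axis of key_short_tip and the x axis of screw_mouth, either way round below 0.25 rad and y of key_long_tip in the frame of clamp below -0.03 m and velocity of joint screw below 0.02 rad/s and linear speed of key below 0.02 m/s); the robot touches nothing.
It fails at once if the key is wrenched or jammed in the bolt or clamp (contact forces added up; turning takes about 65 N) (contact force between key and clamp above 150 N).
It fails at once if another thing on the bench is moved by more than 15 mm (distance of any of reagent_0, beaker_100, marker from where it was at the start of the episode above 0.015 m).
It also fails if it takes over 67 s, if anything falls off the work surface, if the arm or the gripper's body presses on something with over 40 N, if the wrist force passes 120 N, or if a joint passes its speed limit or range.

## Working session

There is one attempt and no reset: what is moved stays moved. The work goes in short steps, Python scripts to look and compute and a shell command to move; the robot and the scene stay as the last step left them, time stands still between calls to the robot, and variables do not carry over. Pictures are saved under pics/ and viewed, about 8 in all and at most 12, crops included, and the job is handed in when it is done.

```bash
ls; mkdir -p pics; python3 - <<'E'
from station import *
import cv2,numpy as np
s=sense();print({k:np.round(v,3).tolist() for k,v in s.items()},tip_reach)
ims=[capture(n)[:,:,::-1] for n in("side","top")]
for n,i in zip(("side","top"),ims):
    cv2.imwrite(f"pics/{n}0.png",i)
    m=camera_model(n);print(n,np.round(m["intrinsics"],1).tolist(),np.round(m["R"],3).tolist(),np.round(m["t"],3).tolist())
E
```

```text
pics
{'time_s': 0.0, 'joint_positions': [1.08, 0.313, 1.498, -0.0, 1.331, -0.223], 'qvel': [-0.001, 0.001, -0.001, 0.0, -0.0, -0.0], 'joint_torque': [0.001, -40.221, -25.227, 0.069, 0.035, -0.0], 'ee_pos': [0.139, 0.506, 0.255], 'tool_rot': [0.133, 0.991, -0.001, -0.0], 'force': [0.198, 0.134, 0.318], 'moment': [-0.001, -0.015, 0.055], 'grip_width': 0.999} 0.017
side [[453.6, 0.0, 324.9], [0.0, 453.6, 200.5], [0.0, 0.0, 1.0]] [[0.886, -0.464, 0.027], [-0.14, -0.323, -0.936], [0.443, 0.825, -0.351]] [-0.507, 0.208, 1.237]
top [[423.5, 0.0, 324.9], [0.0, 423.5, 198.3], [0.0, 0.0, 1.0]] [[-0.008, -1.0, 0.006], [-0.995, 0.007, -0.098], [0.098, -0.006, -0.995]] [0.026, 0.572, 1.499]
```

View pics/side0.png

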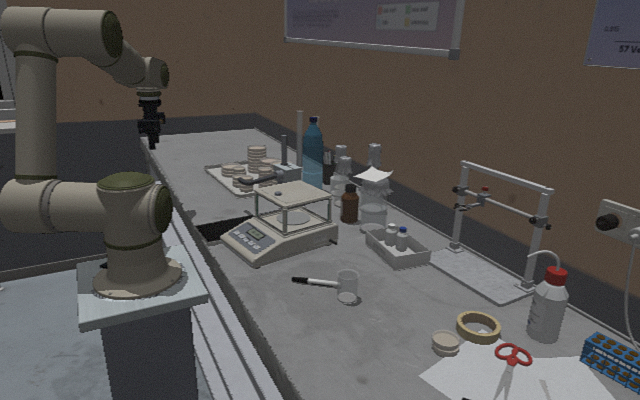

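View pics/top0.png

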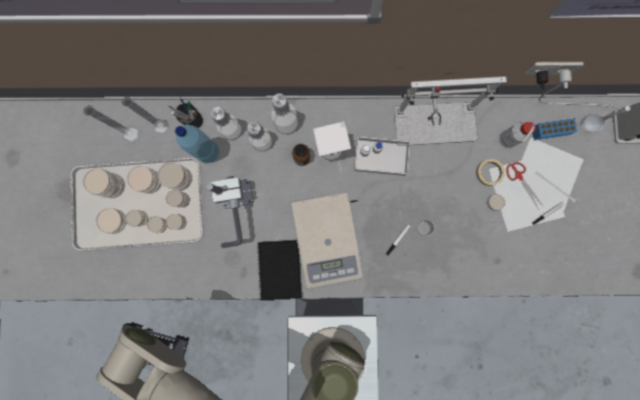

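```bash
cat >h.py <<'E'
from station import *
import cv2,numpy as np
from scipy.spatial.transform import Rotation as Ro
def ray(n,u,v,m=None):
    m=m or camera_model(n);K=np.array(m["intrinsics"]);R=np.array(m["R"]);t=np.array(m["t"])
    a=(u-K[0,2])/K[0,0];b=(v-K[1,2])/K[1,1]
    if n=="wrist":
        r=np.hypot(a,b);s=np.sin(r)/r if r>1e-9 else 1;d=np.array([a*s,b*s,np.cos(r)])
    else:d=np.array([a,b,1.])
    return -R.T@t,R.T@d
def at_z(n,u,v,z,m=None):
    c,d=ray(n,u,v,m);return c+d*(z-c[2])/d[2]
def proj(n,X,m=None):
    m=m or camera_model(n);K=np.array(m["intrinsics"]);p=np.array(m["R"])@X+np.array(m["t"])
    if n=="wrist":
        r=np.hypot(p[0],p[1]);th=np.arctan2(r,p[2]);p=np.array([p[0]/r*th,p[1]/r*th,1])
    return (K@(p/p[2]))[:2]
E
python3 - <<'E'
from h import *
i=cv2.imread("pics/top0.png")[165:265,190:290]
cv2.imwrite("pics/c.png",cv2.resize(i,None,fx=6,fy=6,interpolation=cv2.INTER_CUBIC))
for p in((235,207),(239,243)):print(at_z("top",*p,.13))
m=camera_model("wrist");print(m)
E
```

```text
[0.53458866 0.32433873 0.13      ]
[0.41438615 0.3094488  0.13      ]
{'intrinsics': array([[309.70691629,   0.        , 317.06676082],
       [  0.        , 309.70691629, 201.011173  ],
       [  0.        ,   0.        ,   1.        ]]), 'R': array([[ 0.26441508,  0.96440741, -0.00173314],
       [ 0.92025252, -0.2517706 ,  0.29957782],
       [ 0.28847872, -0.08080782, -0.95407029]]), 't': array([-0.5232261 , -0.04041923,  0.38936502])}
```

View pics/c.png

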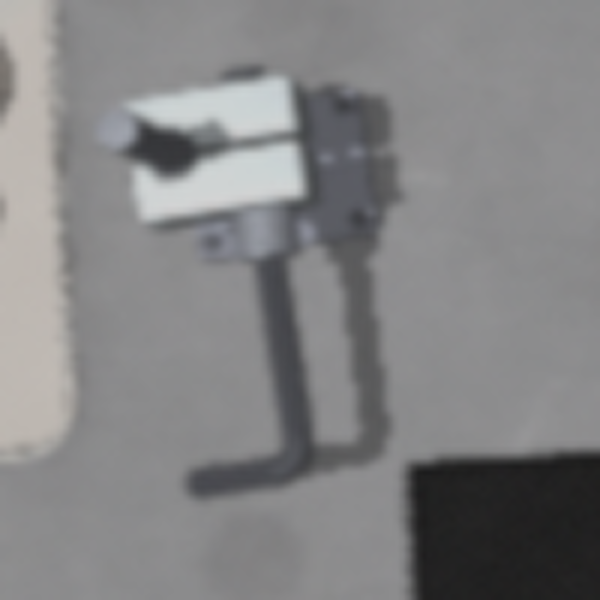

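```bash
python3 - <<'E'
from h import *
f=lambda u,v,z:at_z("top",190+u/6,165+v/6,z)
mo=f(266,260,.14);ba=f(276,265,.136);co=f(301,462,.122);st=f(190,483,.122)
print(mo,co,st)
d=ba-co;psi=np.arctan2(d[1],d[0]);print("yaw",np.degrees(psi),"short yaw",np.degrees(np.arctan2(*(st-co)[1::-1]))-90, np.linalg.norm((st-co)[:2]),np.linalg.norm((mo-co)[:2]))
for a,b in(((140,222),(304,196)),((128,103),(290,75))):
    p,q=f(*a,.155),f(*b,.155);e=p-q;print("block yaw",np.degrees(np.arctan2(e[1],e[0]))-90,np.linalg.norm(e))
u=np.array([np.cos(psi),np.sin(psi)]);g=co[:2]+.055*u;print("grip",g)
s=sense();T=Ro.from_quat(s["tool_rot"])
tgt=Ro.from_matrix(np.array([[-u[0],-u[1],0],[-u[1],u[0],0],[0,0,-1]]).T.T)
print((T.inv()*tgt).as_rotvec(), T.inv().apply(np.array([*g,.256])-s["ee_pos"])*100)
E
```

```text
[0.52935426 0.3244331  0.14      ] [0.41764471 0.30715747 0.122     ] [0.40647392 0.36878146 0.122     ]
yaw 6.537370514198974 short yaw 10.274622908804801 0.06262828784399836 0.11303747592170556
block yaw 8.69074308120922 0.09090989588223278
block yaw 9.560731576018867 0.09040779805658504
grip [0.47228709 0.31341928]
[-0.00101497 -0.00044298 -0.3819072 ] [-37.25385882  -9.75855932  -0.07432015]
```

```bash
python3 -m jog '-9 -2.4 0 0 0 -0.1; -18 -4.8 0 0 0 -0.2; -28 -7.3 0 0 0 -0.3; -37 -9.8 0 0 0 -0.42; -37 -9.8 0 0 0 -0.42;-37 -9.8 0 0 0 -0.42;-37 -9.8 0 0 0 -0.42;-37 -9.8 0 0 0 -0.42;-37 -9.8 0 0 0 -0.42;-37 -9.8 0 0 0 -0.42;-37 -9.8 0 0 0 -0.42;-37 -9.8 0 0 0 -0.42;-37 -9.8 0 0 0 -0.42'
python3 - <<'E'
from h import *
import pickle
m=camera_model("wrist");pickle.dump((m,sense()),open("w1.pkl","wb"))
cv2.imwrite("pics/w1.png",capture("wrist")[:,:,::-1]);print(sense()["joint_positions"],sense()["qvel"])
E
```

```text
time_s: 1.18
ee_pos: [0.4686, 0.3147, 0.2556]
tool_rot: [-0.077, 0.997, 0.0, -0.0]
force: [-0.4, -0.1, -0.2]
grip_width: 1.003
[ 3.84164907e-01  4.00451262e-01  1.37444002e+00  2.28445833e-04
  1.36688980e+00 -1.34068713e+00] [ 0.00177437 -0.00371408 -0.00366234 -0.00090741 -0.00053625 -0.00293231]
```

View pics/w1.png

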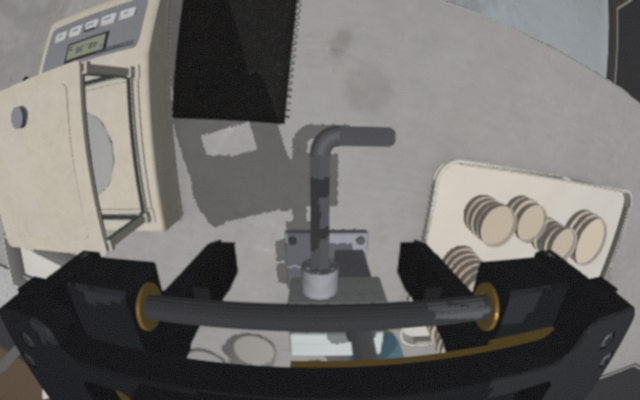

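```bash
python3 - <<'E'
from h import *
import pickle
m,s=pickle.load(open("w1.pkl","rb"))
w=lambda u,v,z:at_z("wrist",u,v,z,m)
print("cam",ray("wrist",1,1,m)[0])
co=w(321,137,.122);st=w(394,136,.122);p1=w(319.5,200,.127);p2=w(319,250,.13);mo=w(319.5,268,.14)
for n,p in dict(co=co,st=st,p1=p1,p2=p2,mo=mo).items():print(n,p.round(4),proj("top",p).round(1))
a=lambda d:np.degrees(np.arctan2(d[1],d[0]))
print(a(p2-co),a(p1-co),a(st-co)-90,np.linalg.norm((st-co)[:2]))
i=cv2.imread("pics/w1.png")[100:310,270:410];cv2.imwrite("pics/c2.png",cv2.resize(i,None,fx=4,fy=4)[:, :].copy()[:600+240])
E
python3 - <<'E'
import cv2
i=cv2.imread("pics/w1.png")
a=cv2.resize(i[115:215,280:420],None,fx=4,fy=4);b=cv2.resize(i[225:305,280:360],None,fx=5,fy=5)
import numpy as np
cv2.imwrite("pics/c2.png",cv2.resize(np.hstack([a[:400,:400],b[:400,:400]]),None,fx=1,fy=1))
E
```

```text
cam [0.391154   0.30190816 0.383143  ]
co [0.4158 0.309  0.122 ] [239.6 242.6]
st [0.4042 0.3706 0.122 ] [221.1 246.2]
p1 [0.4692 0.3161 0.127 ] [237.4 226.5]
p2 [0.5154 0.3229 0.13  ] [235.4 212.7]
mo [0.5284 0.3253 0.14  ] [234.1 208.6]
7.922044210113578 7.529188578997367 10.636124213983607 0.06270090156958706
```

View pics/c2.png

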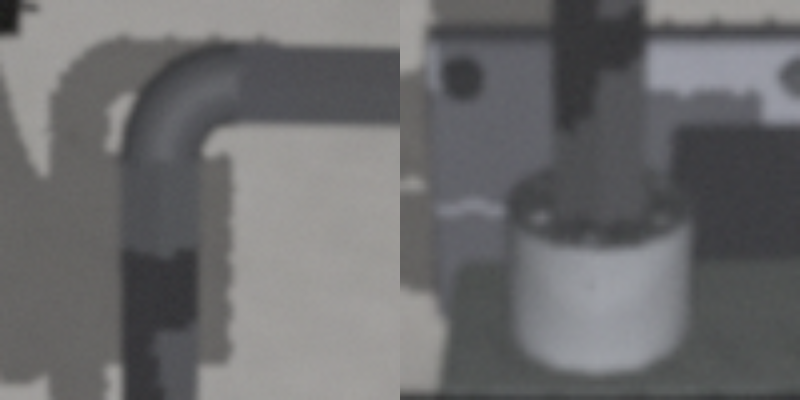

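```bash
python3 - <<'E'
from h import *
import pickle
m,s=pickle.load(open("w1.pkl","rb"))
w=lambda u,v,z:at_z("wrist",u,v,z,m)
print(w(320.2,274,.148),w(320.2,260,.112),w(320.2,267,.13)); co=w(320,136.2,.122);print(co)
psi=np.radians(9)
t=w(320.2,267,.13)
print("axis offset of corner, depth", (t-co)@[np.cos(psi),np.sin(psi),0],(t-co)@[-np.sin(psi),np.cos(psi),0])
T=Ro.from_quat(s["tool_rot"]);print(T.as_matrix().round(3))
for x in (9,): 
  g=co+.055*np.array([np.cos(psi),np.sin(psi),0]);g[2]=.126;print(g,T.inv().apply(g-s["ee_pos"])*100)
E
```

```text
[0.52981973 0.32609223 0.148     ] [0.53503121 0.32724271 0.112     ] [0.53286118 0.32673638 0.13      ]
[0.41521413 0.30805045 0.122     ]
axis offset of corner, depth 0.11912174713853202 5.182958433743555e-05
[[-0.988 -0.153 -0.001]
 [-0.153  0.988  0.   ]
 [ 0.001  0.    -1.   ]]
[0.46953699 0.31665434 0.126     ] [-0.12849647  0.17510271 12.9632659 ]
```

```bash
python3 -m jog '-0.1 0.2 3 0 -0.07 0; -0.1 0.2 6 0 -0.07 0; -0.1 0.2 9 0 -0.07 0; -0.1 0.2 11.5 0 -0.07 0;-0.1 0.2 13.1 0 -0.07 0;-0.1 0.2 13.1 0 -0.07 0;-0.1 0.2 13.1 0 -0.07 0;-0.1 0.2 13.1 0 -0.07 0'
python3 -m jog '0 0 0 0 0 0;0 0 0 0 0 0;0 0 0 0 0 0;0 0 0 0 0 0;0 0 0 0 0 0;0 0 0 0 0 0;0 0 0 0 0 0;0 0 0 0 0 0' 255; python3 -c "
from h import *
s=sense();print(s['force'],s['moment'],s['grip_width']*88)"
```

```text
time_s: 1.9
ee_pos: [0.4706, 0.3168, 0.1263]
tool_rot: [-0.076, 0.996, 0.003, 0.036]
force: [-0.6, -0.0, 0.6]
grip_width: 1.0
time_s: 2.57
ee_pos: [0.4705, 0.316, 0.1247]
tool_rot: [-0.076, 0.996, 0.003, 0.035]
force: [0.8, 0.6, -0.1]
grip_width: 0.416
[ 0.82036451  0.57146133 -0.06473358] [0.03153529 0.03591035 0.07410336] 36.61809417567522
```

```bash
python3 -m jog '0 0 0 0 0 0;0 0 0 0 0 0;0 0 0 0 0 0;0 0 0 0 0 0;0 0 0 0 0 0;0 0 0 0 0 0;0 0 0 0 0 0;0 0 0 0 0 0'; python3 -c "
from h import *
s=sense();print(s['force'],s['moment'],s['grip_width']*88)"
```

```text
time_s: 3.23
ee_pos: [0.4704, 0.3161, 0.1247]
tool_rot: [-0.076, 0.996, 0.003, 0.035]
force: [-1.6, 3.3, 0.1]
grip_width: 0.187
[-1.57894537  3.31514901  0.09142872] [0.47970313 0.21687517 0.1578954 ] 16.43995121526368
```

```bash
python3 -m jog '0.4 0 -0.03 0 0 0;0.8 0 -0.06 0 0 0;1.2 0 -0.08 0 0 0;1.6 0 -0.11 0 0 0;2 0 -0.14 0 0 0;2.4 0 -0.17 0 0 0;2.8 0 -0.2 0 0 0;3.2 0 -0.22 0 0 0;4 0 -0.28 0 0 0;5.5 0 -0.4 0 0 0;7 0 -0.5 0 0 0;8.5 0 -0.6 0 0 0;10 0 -0.7 0 0.07 0;10 0 -0.7 0 0.07 0;10 0 -0.7 0 0.07 0;10 0 -0.7 0 0.07 0'; python3 -c "
from h import *
s=sense();print(s['force'],s['moment'],s['grip_width']*88)"
```

```text
time_s: 4.57
ee_pos: [0.3721, 0.3009, 0.1248]
tool_rot: [-0.076, 0.997, 0.0, 0.001]
force: [-0.1, -0.1, -2.9]
grip_width: 0.185
[-0.06417382 -0.12171438 -2.85965574] [ 0.00173971 -0.02097392 -0.01265753] 16.307384040307458
```

```bash
python3 -m jog '0 0 0 0 0 0.12;0 0 0 0 0 0.24;0 0 0 0 0 0.36;0 0 0 0 0 0.48;0 0 0 0 0 0.6;0 0 0 0 0 0.72;0 0 0 0 0 0.84;0 0 0 0 0 0.96;0 0 0 0 0 1.08;0 0 0 0 0 1.2;0 0 0 0 0 1.32;-1 -1 0 0 0 1.44;-3 -2.5 0 0 0 1.571;-5 -4 0 0 0 1.571;-6.7 -5.5 0 0 0 1.571;-6.7 -5.5 0 0 0 1.571;-6.7 -5.5 0 0 0 1.571;-6.7 -5.5 0 0 0 1.571'
python3 - <<'E'
from h import *
import pickle
m=camera_model("wrist");s=sense();pickle.dump((m,s),open("w2.pkl","wb"))
i=capture("wrist")[:,:,::-1];cv2.imwrite("pics/w2.png",i);j=capture("side")[:,:,::-1];cv2.imwrite("pics/s2.png",j)
print(s["force"],s["joint_positions"],proj("side",np.array(s["ee_pos"])),proj("wrist",np.array([.532,.3265,.13]),m))
E
```

```text
time_s: 6.07
ee_pos: [0.4456, 0.2567, 0.1244]
tool_rot: [0.651, 0.759, -0.0, -0.0]
force: [0.0, 0.4, -3.4]
grip_width: 0.19
[ 0.01909255  0.44655865 -3.35426003] [ 2.94613261e-01  4.34713920e-01  1.69570210e+00 -5.41919599e-05
  1.01140946e+00  1.42754258e-01] [260.30466415 185.35785945] [523.36906231 165.90968612]
```

View pics/w2.png

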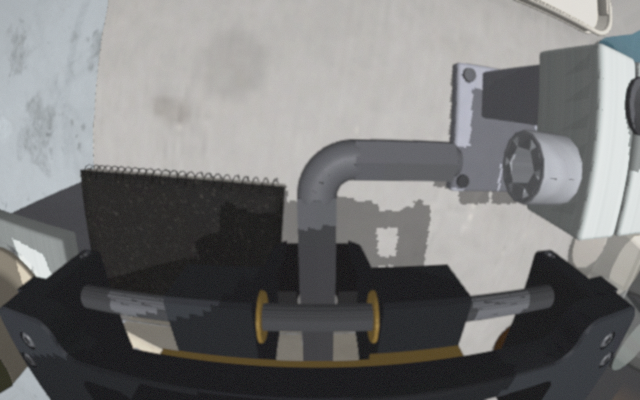

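```bash
python3 - <<'E'
from h import *
i=cv2.imread("pics/w2.png")
cv2.imwrite("pics/c3.png",cv2.resize(i[110:220,430:590],None,fx=5,fy=5,interpolation=cv2.INTER_CUBIC))
E
```

```text
(no output)
```

View pics/c3.png

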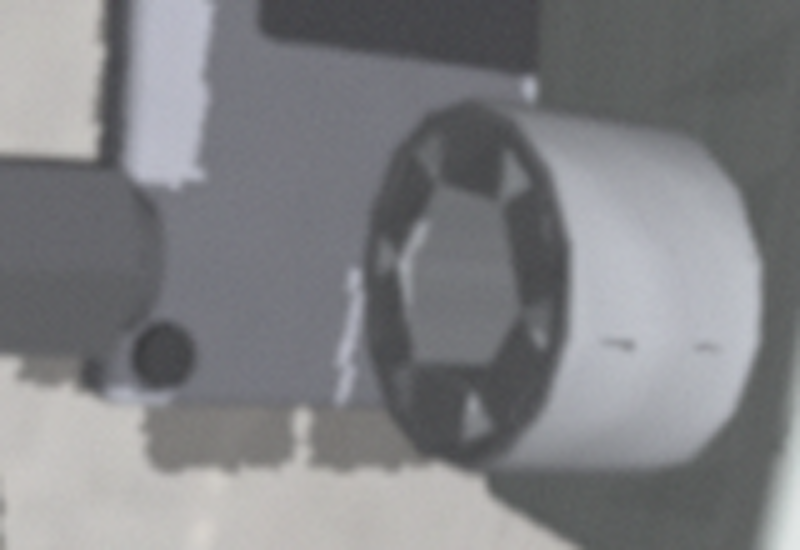

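```bash
cat >fit.py <<'E'
from h import *
def hexpts(c,a,n1,n2,l0,l1,k=9):  # n1: flat normal, n2: corner dir
    R=.0085/np.cos(np.pi/6)
    return np.array([[c+a*l+R*(np.sin(t)*n1+np.cos(t)*n2) for t in np.arange(6)*np.pi/3] for l in np.linspace(l0,l1,k)])
def edges(m,c,x,y,z):
    out={}
    for nm,a,n1,l0,l1 in(("short",y,x,.015,.061),("long",x,y,.015,.03)):
        P=hexpts(c,a,n1,z,l0,l1);q=np.array([[proj("wrist",p,m) for p in r] for r in P]);out[nm]=q
    return out
E
python3 - <<'E'
from fit import *
import pickle
m,s=pickle.load(open("w2.pkl","rb"));T=Ro.from_quat(s["tool_rot"]).as_matrix()
x,y,z=-T[:,0],T[:,1],-T[:,2]
print(T.round(3))
if y[0]<0:y=-y
g=np.array(s["ee_pos"])+.002*z
for L,dz in((.055,0),(.055,.002),(.055,-.002),(.057,0),(.053,0)):
    c=g-L*x+dz*z;e=edges(m,c,x,y,z)
    q=e["short"];l=e["long"]
    print(L,dz,"up/low",[(r[:,0].mean().round(0),r[:,1].min().round(1),r[:,1].max().round(1)) for r in q[::4]],"long",l[4][:,0].min().round(1),l[4][:,0].max().round(1),l[4][:,1].mean().round(0),"tip",proj("wrist",c+.065*y,m).round(1))
for dz in(-.002,0,.002):print(proj("wrist",np.array([.532,.3265,.13+dz]),m))
i=cv2.imread("pics/w2.png",0)
for u in(360,400,440):print(u,np.abs(np.diff(cv2.GaussianBlur(i,(3,3),0)[125:195,u].astype(int))).tolist())
print(np.diff(cv2.GaussianBlur(i,(3,3),0)[215,285:350].astype(int)).tolist())
E
```

```text
[[-0.151  0.988 -0.   ]
 [ 0.988  0.151 -0.   ]
 [-0.    -0.    -1.   ]]
0.055 0 up/low [(np.float64(356.0), np.float64(138.7), np.float64(183.3)), (np.float64(409.0), np.float64(140.1), np.float64(183.7)), (np.float64(458.0), np.float64(142.5), np.float64(184.5))] long 298.6 339.6 212.0 tip [465.3 163.4]
0.055 0.002 up/low [(np.float64(356.0), np.float64(139.2), np.float64(184.5)), (np.float64(411.0), np.float64(140.7), np.float64(185.0)), (np.float64(460.0), np.float64(143.1), np.float64(185.7))] long 298.3 339.9 214.0 tip [467.3 164.2]
0.055 -0.002 up/low [(np.float64(355.0), np.float64(138.2), np.float64(182.1)), (np.float64(408.0), np.float64(139.6), np.float64(182.6)), (np.float64(456.0), np.float64(142.0), np.float64(183.3))] long 298.9 339.2 211.0 tip [463.4 162.5]
0.057 0 up/low [(np.float64(356.0), np.float64(134.0), np.float64(178.5)), (np.float64(409.0), np.float64(135.6), np.float64(179.1)), (np.float64(458.0), np.float64(138.2), np.float64(180.0))] long 298.5 339.7 208.0 tip [465.7 159. ]
0.053 0 up/low [(np.float64(355.0), np.float64(143.4), np.float64(188.1)), (np.flo
[... 398 characters left out ...]
, 3, 15, 29, 29, 14, 4, 1, 0, 0, 0, 0, 0, 0, 1, 0, 0, 1]
400 [0, 0, 0, 0, 0, 0, 0, 0, 0, 0, 0, 2, 10, 26, 34, 22, 2, 6, 2, 0, 0, 1, 0, 0, 0, 0, 0, 0, 0, 1, 0, 0, 0, 0, 0, 1, 2, 2, 1, 0, 0, 0, 0, 0, 0, 0, 0, 1, 0, 1, 0, 0, 0, 8, 23, 32, 21, 8, 2, 1, 1, 0, 0, 1, 0, 0, 0, 0, 0]
440 [0, 1, 0, 1, 0, 0, 0, 0, 1, 1, 0, 1, 0, 5, 18, 33, 30, 9, 5, 4, 1, 0, 1, 0, 0, 0, 0, 0, 1, 0, 0, 1, 0, 1, 0, 1, 0, 1, 2, 2, 1, 1, 0, 0, 0, 1, 0, 0, 0, 1, 0, 1, 0, 1, 4, 7, 8, 3, 2, 4, 13, 22, 21, 10, 2, 1, 1, 0, 0]
[2, 0, -1, 1, 0, 0, -1, 0, 0, -1, -3, -6, -6, -2, -1, 0, 0, 0, 1, 0, 0, 0, 0, 0, -1, 0, 1, 0, -1, 1, -1, 0, 0, 0, 0, 0, 0, 0, 0, 0, 1, 0, 0, -1, 1, 0, -1, 0, 1, 4, 5, 5, 3, 1, 0, 0, 0, 0, 0, 0, 0, 0, 0, 1]
```

```bash
python3 - <<'E'
import cv2
i=cv2.imread("pics/s2.png")
cv2.imwrite("pics/c4.png",cv2.resize(i[130:230,200:340],None,fx=5,fy=5,interpolation=cv2.INTER_CUBIC))
E
python3 - <<'E'
from fit import *
import pickle
from scipy.optimize import least_squares
m,s=pickle.load(open("w2.pkl","rb"));T=Ro.from_quat(s["tool_rot"]).as_matrix()
x,y,z=-T[:,0],T[:,1],-T[:,2]
M=at_z("wrist",523.6,167,.13,m);print("mouth",M)
g=np.array(s["ee_pos"]);g[2]=.1247
def f(p):
    c=g-p[0]*x+p[1]*y;yy=y+p[2]*x;e=edges(m,c,x,yy,z)["short"];r=[]
    for u,a,b in((360,138.5,179.9),(400,139.4,180.4),(440,140.5,180.8)):
        k=[np.interp(u,e[:,j,0],e[:,j,1]) for j in range(6)]
        r+=[(min(k)+max(k))/2-(a+b)/2]
    l=edges(m,c,x,yy,z)["long"];r.append((l[4][:,0].min()+l[4][:,0].max())/2-315.9)
    return r
o=least_squares(f,[.055,0,0],x_scale=[.01,.01,.1]);p=o.x;print(p,o.fun)
c=g-p[0]*x+p[1]*y;tip=c+.065*(y+p[2]*x);print("corner",c,"tip",tip,proj("wrist",tip,m))
for ps in(8,8.7,9.5):
    u=np.array([np.cos(np.radians(ps)),np.sin(np.radians(ps)),0]);v=np.array([-u[1],u[0],0])
    print(ps,"tip->mouth ahead",(M-tip)@u*1e3,"left",(M-tip)@v*1e3,"corner left",(M-c)@v*1e3)
E
```

```text
mouth [0.53231403 0.32602829 0.13      ]
[ 0.05532766 -0.00133597 -0.00646189] [ 7.17423331e-02 -1.41051856e-01  7.00820857e-02  1.16229609e-04]
corner [0.43590738 0.31122827 0.12469595] tip [0.5000955  0.32147825 0.12468136] [461.22583842 160.89384431]
8 tip->mouth ahead 32.53822955314546 left 0.021813658550025473 corner left 1.2387769172359289
8.7 tip->mouth ahead 32.53606771151035 left -0.3757075470389616 corner left 0.04718246491353266
9.5 tip->mouth ahead 32.52765052955029 left -0.8299453694883514 corner left -1.3146380187682076
```

View pics/c4.png

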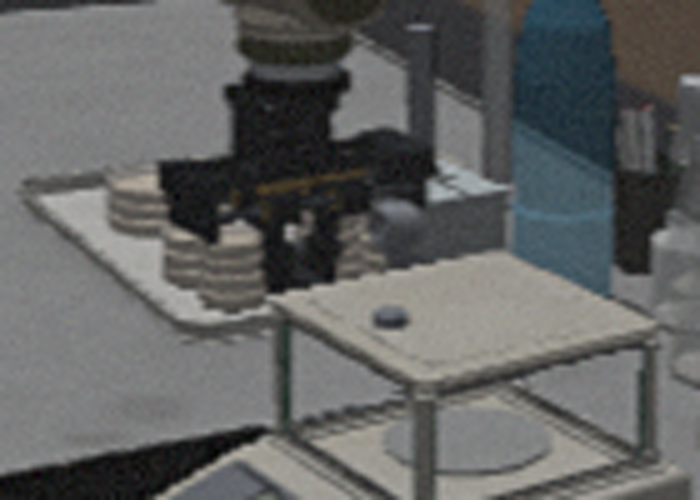

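```bash
python3 -m jog '-0.02 0 -0.53 0 0 0;-0.02 1 -0.53 0 0 0;-0.02 2 -0.53 0 0 0;-0.02 2.8 -0.53 0 0 0;-0.02 2.8 -0.53 0 0 0;-0.02 2.8 -0.53 0 0 0;-0.02 2.8 -0.53 0 0 0'
python3 - <<'E'
from h import *
import pickle
m=camera_model("wrist");s=sense();pickle.dump((m,s),open("w3.pkl","wb"))
i=capture("wrist")[:,:,::-1];cv2.imwrite("pics/w3.png",i);print(s["force"],s["moment"],s["tool_rot"])
cv2.imwrite("pics/c5.png",cv2.resize(i[110:220,410:530],None,fx=6,fy=5,interpolation=cv2.INTER_CUBIC))
E
```

```text
time_s: 6.75
ee_pos: [0.4731, 0.2607, 0.13]
tool_rot: [0.651, 0.759, -0.0, -0.0]
force: [-0.2, 0.4, -3.2]
grip_width: 0.188
[-0.15400525  0.35414656 -3.15336216] [-0.16273239  0.05697867 -0.05675145] [ 6.51264887e-01  7.58850413e-01 -2.70168064e-04 -1.58194808e-04]
```

View pics/c5.png

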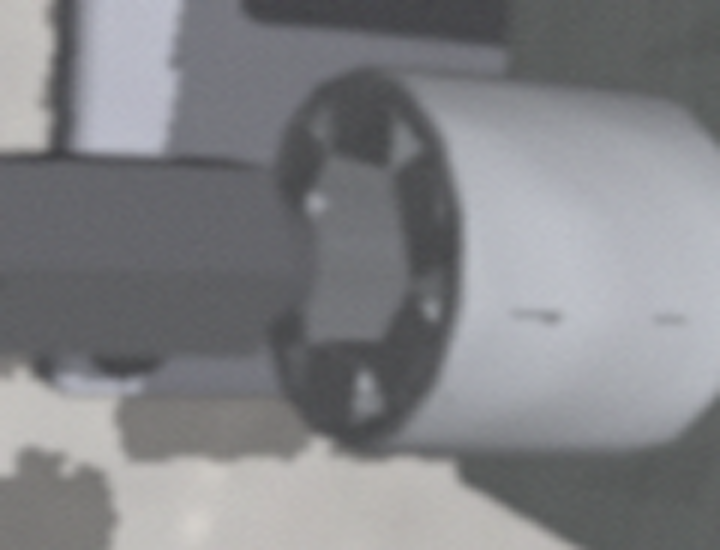

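```bash
python3 -m jog '0 0.2 0 0 0 0;0 0.4 0 0 0 0;0 0.6 0 0 0 0;0 0.75 0 0 0 0;0 0.9 0 0 0 0;0 0.9 0 0 0 0'; python3 -c "
from h import *
s=sense();print(s['force'],s['moment'],s['grip_width']*88)"
```

```text
time_s: 7.3
ee_pos: [0.482, 0.2618, 0.1297]
tool_rot: [0.651, 0.759, -0.001, -0.001]
force: [-4.8, -2.4, 0.0]
grip_width: 0.187
[-4.81563044 -2.4166705   0.03703255] [-0.19274922  0.78582772  0.27491864] 16.425477666493062
```

```bash
python3 -m jog '-0.03 0 -0.04 0 0 0;-0.03 0 -0.04 0 0 0;-0.03 0 -0.04 0 0 0'; python3 -c "
from h import *
s=sense();print(s['force'],s['moment'])"; python3 -m jog '0 0.1 0 0 0 0;0 0.2 0 0 0 0;0 0.3 0 0 0 0;0 0.3 0 0 0 0';python3 -c "
from h import *
s=sense();print(s['force'],s['moment'],s['grip_width']*88)"
```

```text
time_s: 7.55
ee_pos: [0.4821, 0.2617, 0.1302]
tool_rot: [0.651, 0.759, -0.001, -0.0]
force: [-5.0, -1.6, -1.3]
grip_width: 0.187
[-5.02523438 -1.6024621  -1.34497894] [-0.09134835  0.77364584  0.37698063]
time_s: 7.88
ee_pos: [0.4848, 0.262, 0.13]
tool_rot: [0.651, 0.759, -0.001, -0.001]
force: [-1.9, 1.0, 0.3]
grip_width: 0.193
[-1.85077936  0.95256597  0.29265393] [0.31854744 0.27207048 0.16712838] 16.951223099169532
```

```bash
python3 -m jog '0 0.1 -0.03 0 0 0;0 0.25 -0.03 0 0 0;0 0.4 -0.03 0 0 0;0 0.55 -0.03 0 0 0;0 0.55 -0.03 0 0 0';python3 -c "
from h import *
s=sense();print(s['force'],s['moment'],s['grip_width']*88)"
```

```text
time_s: 8.3
ee_pos: [0.4915, 0.2632, 0.1308]
tool_rot: [0.651, 0.759, 0.0, 0.0]
force: [-1.1, 3.3, -0.5]
grip_width: 0.189
[-1.09047663  3.26795926 -0.46334143] [0.47232011 0.20806061 0.20689229] 16.627499341198106
```

```bash
python3 -m jog '0.03 0.15 0 0 0 0;0.03 0.3 0 0 0 0;0.03 0.45 0 0 0 0;0.03 0.6 0 0 0 0;0.03 0.6 0 0 0 0';python3 -c "
from h import *
s=sense();print(s['force'],s['moment'],s['grip_width']*88)"; python3 -m jog '0 0.1 0 0 0 0;0 0.2 0 0 0 0;0 0.3 0 0 0 0;0 0.3 0 0 0 0';python3 -c "
from h import *
s=sense();print(s['force'],s['moment'],s['grip_width']*88)"
```

```text
time_s: 8.72
ee_pos: [0.4972, 0.2643, 0.1307]
tool_rot: [0.651, 0.759, 0.0, 0.0]
force: [-2.3, 1.7, -1.4]
grip_width: 0.188
[-2.33156999  1.65241437 -1.44442499] [0.32061137 0.17900736 0.15683144] 16.535720210320044
time_s: 9.05
ee_pos: [0.5001, 0.2647, 0.1307]
tool_rot: [0.651, 0.759, 0.0, 0.0]
force: [-1.7, 1.1, 0.0]
grip_width: 0.186
[-1.68201321  1.06319042  0.02832884] [0.39685569 0.27320832 0.1852568 ] 16.386657299576495
```

```bash
for k in 1 2; do python3 -m jog '0 0.05 0 0 0 0;0 0.1 0 0 0 0;0 0.1 0 0 0 0;0 0.1 0 0 0 0'; done
```

```text
time_s: 9.38
ee_pos: [0.5009, 0.2648, 0.1307]
tool_rot: [0.651, 0.759, 0.0, 0.0]
force: [-1.8, 1.5, -0.2]
grip_width: 0.186
time_s: 9.72
ee_pos: [0.5017, 0.2649, 0.1306]
tool_rot: [0.651, 0.759, -0.0, -0.0]
force: [-3.6, 0.4, 0.4]
grip_width: 0.187
```

```bash
for k in 1 2; do python3 -m jog '0 0.05 0 0 0 0;0 0.1 0 0 0 0;0 0.1 0 0 0 0;0 0.1 0 0 0 0'; done
```

```text
time_s: 10.05
ee_pos: [0.502, 0.2647, 0.1303]
tool_rot: [0.651, 0.759, -0.001, -0.001]
force: [-8.2, -1.6, 1.3]
grip_width: 0.187
time_s: 10.38
ee_pos: [0.5023, 0.2646, 0.13]
tool_rot: [0.651, 0.759, -0.002, -0.001]
force: [-9.5, -3.8, 1.5]
grip_width: 0.187
```

```bash
python3 -m jog '0 -0.15 0 0 0 0;0 -0.15 0 0 0 0;0 -0.15 0 0 0 0'; python3 -m jog '0 -0.15 0 0 0 0;0 -0.15 0 0 0 0;0 -0.15 0 0 0 0;0 -0.15 0 0 0 0;0 -0.15 0 0 0 0;0 -0.15 0 0 0 0' 140; python3 -m jog '0 0 -1 0 0 0;0 0 -3 0 0 0;0 0 -6 0 0 0;0 0 -6 0 0 0;0 0 -6 0 0 0;0 0 -6 0 0 0'
python3 - <<'E'
from h import *
import pickle
m=camera_model("wrist");s=sense();pickle.dump((m,s),open("w4.pkl","wb"))
i=capture("wrist")[:,:,::-1];cv2.imwrite("pics/w4.png",i);print(s["force"],s["moment"],s["tool_rot"])
E
```

```text
time_s: 10.63
ee_pos: [0.5019, 0.2648, 0.1305]
tool_rot: [0.651, 0.759, -0.001, -0.0]
force: [-5.4, -0.6, -0.2]
grip_width: 0.184
time_s: 11.13
ee_pos: [0.5011, 0.2648, 0.1308]
tool_rot: [0.651, 0.759, 0.0, 0.0]
force: [-0.2, 0.3, 0.6]
grip_width: 0.45
time_s: 11.63
ee_pos: [0.5007, 0.2648, 0.1906]
tool_rot: [0.651, 0.759, -0.0, -0.0]
force: [-0.0, -0.0, -0.8]
grip_width: 0.454
[-0.03926913 -0.03240767 -0.82667619] [-0.08327138  0.05230703  0.01404368] [ 6.51376794e-01  7.58754414e-01 -9.44000547e-05 -4.61858421e-05]
```

View pics/w4.png

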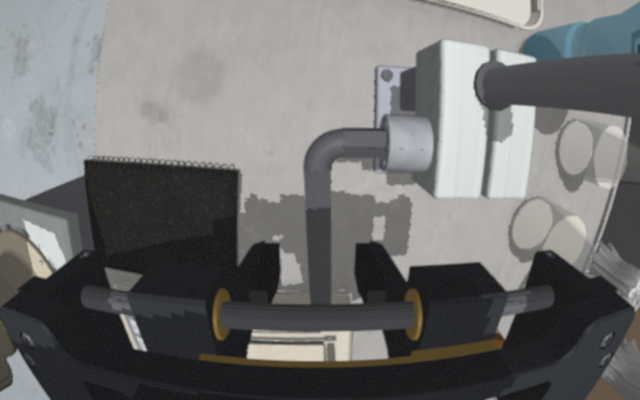

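```bash
python3 -m jog '-1.5 0.07 0 0 0 0;-3.5 0.07 0 0 0 0;-5.5 0.07 0 0 0 0;-5.5 0.07 0.7 0 0 0;-5.5 0.07 1.5 0 0 0;-5.5 0.07 2.2 0 0 0;-5.5 0.07 2.2 0 0 0;-5.5 0.07 2.2 0 0 0;-5.5 0.07 2.2 0 0 0;-5.5 0.07 2.2 0 0 0;-5.5 0.07 2.2 0 0 0;-5.5 0.07 2.2 0 0 0' 255
python3 -c "
from h import *
import time
print(np.mean([sense()['force'] for _ in range(5)],0))
M=np.array([.5323,.3262]);d=np.array(sense()['ee_pos'])[:2]-M;u=np.array([.9885,.151]);print(d@u,d@[-u[1],u[0]])"
```

```text
time_s: 12.68
ee_pos: [0.5099, 0.2107, 0.1689]
tool_rot: [0.651, 0.759, 0.0, 0.0]
force: [-0.6, -0.7, -0.3]
grip_width: 0.006
[-0.60013102 -0.7234978  -0.2534571 ]
-0.039556834051637166 -0.11080996800443485
```

```bash
python3 -m jog '0 0 0.5 0 0 0;0 0 1 0 0 0;0 0 1.4 0 0 0;0 0 1.6 0 0 0;0 0 1.8 0 0 0;0 0 2 0 0 0;0 0 2.2 0 0 0'; python3 -m jog '0 0 0.2 0 0 0;0 0 0.4 0 0 0;0 0 0.6 0 0 0;0 0 0.8 0 0 0;0.02 0 1 0 0 0;0.02 0 1.2 0 0 0'
```

```text
time_s: 13.27
ee_pos: [0.5099, 0.2106, 0.1466]
tool_rot: [0.651, 0.759, 0.0, 0.0]
force: [-0.0, 0.2, -0.2]
grip_width: 0.004
time_s: 13.77
ee_pos: [0.5101, 0.2109, 0.1349]
tool_rot: [0.651, 0.759, 0.0, 0.0]
force: [-0.5, 1.0, 3.8]
grip_width: 0.005
```

```bash
python3 -m jog '0.03 0 0.2 0 0 0;0.07 0 0.4 0 0 0;0.1 0 0.6 0 0 0;0.15 0 0.8 0 0 0;0.2 0 1 0 0 0'; python3 -m jog '0.05 0 0.2 0 0 0;0.1 0 0.4 0 0 0;0.15 0 0.6 0 0 0;0.2 0 0.8 0 0 0;0.25 0 1 0 0 0'
```

```text
time_s: 14.18
ee_pos: [0.5096, 0.2127, 0.1246]
tool_rot: [0.651, 0.759, 0.0, 0.0]
force: [0.8, -0.5, 3.5]
grip_width: 0.011
time_s: 14.6
ee_pos: [0.5092, 0.2153, 0.1145]
tool_rot: [0.651, 0.759, 0.0, 0.0]
force: [1.3, -0.3, 3.9]
grip_width: 0.003
```

```bash
python3 -m jog '0.07 0 0.2 0 0 0;0.15 0 0.4 0 0 0;0.22 0 0.6 0 0 0;0.3 0 0.8 0 0 0;0.4 0 1 0 0 0'; python3 -c "
from h import *
M=np.array([.5323,.3262]);d=np.array(sense()['ee_pos'])[:2]-M;u=np.array([.9885,.151]);print(d@u,d@[-u[1],u[0]])"
```

```text
time_s: 15.02
ee_pos: [0.5086, 0.2192, 0.1045]
tool_rot: [0.651, 0.759, 0.0, 0.0]
force: [0.6, -0.2, 3.8]
grip_width: 0.009
-0.039588576328889444 -0.10219047475896167
```

```bash
python3 -m jog '0.1 0 0.2 0 0 0;0.2 0 0.4 0 0 0;0.3 0 0.6 0 0 0;0.4 0 0.8 0 0 0;0.5 0 1 0 0 0';  python3 -m jog '0.12 0 0.2 0 0 0;0.24 0 0.4 0 0 0;0.36 0 0.6 0 0 0;0.48 0 0.8 0 0 0'
```

```text
time_s: 15.43
ee_pos: [0.5078, 0.2242, 0.0945]
tool_rot: [0.651, 0.759, 0.0, 0.0]
force: [1.1, 0.5, 3.2]
grip_width: 0.008
time_s: 15.77
ee_pos: [0.5071, 0.229, 0.0866]
tool_rot: [0.651, 0.759, 0.0, 0.0]
force: [1.1, -0.2, 5.6]
grip_width: 0.004
```

```bash
for k in 1 2 3; do python3 -m jog '0.06 0 0.1 0 0 0;0.12 0 0.2 0 0 0;0.12 0 0.2 0 0 0'; python3 -c "
from h import *
s=sense();print(s['force'],s['moment'])"; done
```

```text
time_s: 16.02
ee_pos: [0.5068, 0.2301, 0.0845]
tool_rot: [0.651, 0.759, -0.0, -0.0]
force: [1.6, 0.1, 4.0]
grip_width: 0.007
[1.55549299 0.05337259 3.95483082] [ 0.02855163 -0.22609117 -0.03138133]
time_s: 16.27
ee_pos: [0.5066, 0.2312, 0.0825]
tool_rot: [0.651, 0.759, -0.0, -0.0]
force: [0.7, -1.5, 3.4]
grip_width: 0.004
[ 0.69505967 -1.47142179  3.38917737] [-0.15634607 -0.14465114 -0.00201395]
time_s: 16.52
ee_pos: [0.5064, 0.2324, 0.0804]
tool_rot: [0.651, 0.759, -0.0, -0.0]
force: [0.3, -1.3, 3.4]
grip_width: 0.005
[ 0.2911115  -1.34640101  3.44336606] [-0.07068486 -0.13153906 -0.02668024]
```

```bash
for k in 1 2; do python3 -m jog '0.07 0 0.1 0 0 0;0.14 0 0.2 0 0 0;0.14 0 0.2 0 0 0;0.14 0 0.2 0 0 0'; done
```

```text
time_s: 16.85
ee_pos: [0.5062, 0.2338, 0.0786]
tool_rot: [0.651, 0.759, -0.0, -0.0]
force: [0.6, -0.8, 3.7]
grip_width: 0.002
time_s: 17.18
ee_pos: [0.506, 0.2352, 0.0766]
tool_rot: [0.651, 0.759, -0.0, -0.0]
force: [0.4, 0.2, 4.2]
grip_width: 0.001
```

```bash
for k in 1 2; do python3 -m jog '0.07 0 0.1 0 0 0;0.14 0 0.2 0 0 0;0.14 0 0.2 0 0 0;0.14 0 0.2 0 0 0'; done
```

```text
time_s: 17.52
ee_pos: [0.5058, 0.2366, 0.0746]
tool_rot: [0.651, 0.759, -0.0, -0.0]
force: [1.0, -0.6, 4.0]
grip_width: 0.003
time_s: 17.85
ee_pos: [0.5056, 0.238, 0.0726]
tool_rot: [0.651, 0.759, -0.0, -0.0]
force: [0.9, -0.2, 3.3]
grip_width: 0.002
```

```bash
for k in 1 2; do python3 -m jog '0.07 0 0.1 0 0 0;0.14 0 0.2 0 0 0;0.14 0 0.2 0 0 0;0.14 0 0.2 0 0 0'; done
```

```text
time_s: 18.18
ee_pos: [0.5055, 0.2393, 0.0707]
tool_rot: [0.651, 0.759, 0.0, 0.0]
force: [1.2, -0.4, 4.6]
grip_width: 0.002
time_s: 18.52
ee_pos: [0.5055, 0.2407, 0.0689]
tool_rot: [0.651, 0.759, 0.0, 0.0]
force: [1.4, -2.0, 6.5]
grip_width: 0.004
```

```bash
python3 -m jog '0.03 0 0.05 0 0 0;0.06 0 0.1 0 0 0;0.06 0 0.1 0 0 0;0.06 0 0.1 0 0 0'; python3 -c "
from h import *
s=sense();print(s['force'],s['moment'])
M=np.array([.5323,.3262]);d=np.array(s['ee_pos'])[:2]-M;u=np.array([.9885,.151]);print(d@u,d@[-u[1],u[0]])"
```

```text
time_s: 18.85
ee_pos: [0.5056, 0.2413, 0.0682]
tool_rot: [0.651, 0.759, 0.0, 0.0]
force: [1.0, -2.1, 8.0]
grip_width: 0.002
[ 0.95926295 -2.07629612  8.04273536] [-0.3066626  -0.11244334  0.00947026]
-0.03924548307194373 -0.07992462322934936
```

```bash
python3 -m jog '0 0 -0.2 0 0 0;0 0 -0.5 0 0 0;0 0 -1.5 0 0 0;-0.5 0 -4 0 0 0;-1 0 -7 0 0 0;-1 0 -10 0 0 0;-1 0 -11 0 0 0;-1 0 -11 0 0 0;-1 0 -11 0 0 0'
python3 - <<'E'
from h import *
import pickle
m=camera_model("wrist");s=sense();pickle.dump((m,s),open("w5.pkl","wb"))
i=capture("wrist")[:,:,::-1];cv2.imwrite("pics/w5.png",i)
t=capture("top")[:,:,::-1];cv2.imwrite("pics/t5.png",t)
a=cv2.resize(i[:,200:520],None,fx=1.25,fy=1.25);b=cv2.resize(t[170:250,200:280],None,fx=5,fy=6.25,interpolation=cv2.INTER_CUBIC)
cv2.imwrite("pics/c6.png",np.hstack([a,b]))
E
```

```text
time_s: 19.6
ee_pos: [0.5062, 0.2315, 0.1771]
tool_rot: [0.651, 0.759, -0.0, -0.0]
force: [0.1, -0.1, -0.2]
grip_width: 0.001
```

View pics/c6.png

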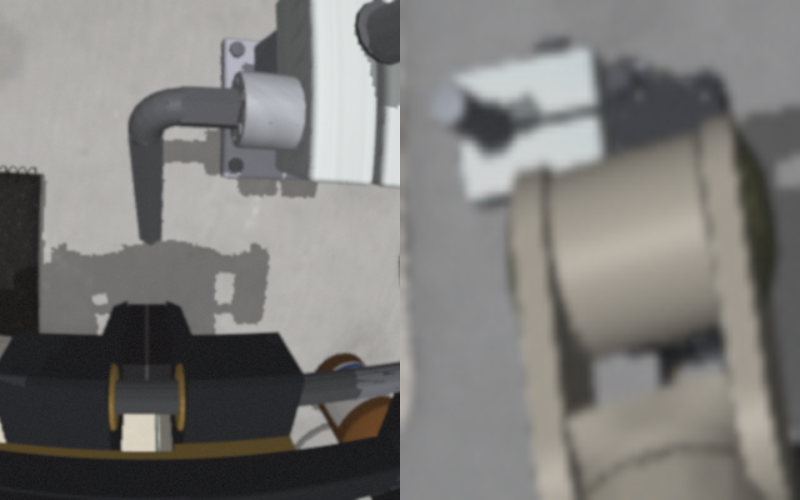

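```bash
python3 - <<'E'
from h import *
import pickle
m,s=pickle.load(open("w5.pkl","rb"))
u=np.array([.9885,.151,0]);v=np.array([-u[1],u[0],0]);M=np.array([.5323,.3262,.13])
print("mouth px",proj("wrist",M,m))
for dep in(.018,.022,.024):
    c=M-(.065-dep)*u;print(dep,"corner",proj("wrist",c,m),[(t,proj("wrist",c-.14*(np.cos(t)*v+np.sin(t)*np.array([0,0,1])),m).round(1).tolist()) for t in(.7,.8,.9)])
E
```

```text
mouth px [390.16132775  86.17082478]
0.018 corner [306.29095126  84.04064541] [(0.7, [310.6, 212.6]), (0.8, [310.7, 199.2]), (0.9, [310.9, 185.7])]
0.022 corner [313.5375101   84.00453684] [(0.7, [315.0, 212.6]), (0.8, [315.0, 199.2]), (0.9, [315.1, 185.7])]
0.024 corner [317.16284858  84.00204973] [(0.7, [317.2, 212.6]), (0.8, [317.2, 199.2]), (0.9, [317.2, 185.7])]
```

```bash
python3 -c "
from station import *
print(sense()['time_s'],sense()['force']);print(hand_in())"
```

```text
19.7 [-0.57997619  0.42036564  0.41461717]
the job is handed in; nothing more can be done
None
```

The job is handed in, at 19.7 s of the 67 s allowed. I drew the key out and turned it a quarter turn. I then pushed its short arm in until it bottomed at about 10 N, with the long arm to the right. With the gripper closed, I pressed the long arm down to tighten the bolt.

- **Stop:** turning took a steady 3.3–4.6 N, apart from one 5.6 N reading partway. At the end the force climbed 4.6, 6.5, 8.0 N over about 2.5 mm, which I took as the stop and eased off there.
- **Final picture:** the short arm looks about 24 mm deep. The long arm points right and down at about 0.85 rad, which fits the 0.70 stop plus the key's play.
- **Clearance:** the gripper was clear of everything, with the force reading near zero.
- **Not checked:** I could not read the bolt's own angle, so that it reached the stop rests on the force climb and the key angle. I also did not take a separate picture of the bottle, beaker and marker, but the arm did not go near them.

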